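# Snap the new barrel sensor into its spring clips and slide it home

### The arm

A 6-joint arm with a two-finger parallel gripper is mounted at the origin on the work surface. World frame = base frame: x ahead of the robot, y to its left, z up, the work surface at z = 0. Lengths are in m, angles in degrees, forces in N, time in s.
With the tool pointing down it reaches from about 0.25 to 0.725 m from the base axis. Payload 9.7 kg.
Tool frame: the origin (TCP) lies midway between the tips of the shut fingers; the grasp point (between the pads) lies 19 mm behind it (bot.pinch_z is the distance from the TCP to the grasp point, in m); z points along the fingers, y is the line along which they close (so a half turn about z gives the same grasp; the last joint's range is limited). The gripper opens to 85 mm and grips with 20 to 120 N. Pads are 22 mm wide; open, the fingers measure 114 mm over their backs; the gripper's body (76 mm by 85 mm) begins 54 mm behind the grasp point. The pads swing forward as they close: fully open they stand 13 mm farther back than shut.
Start: joints at [-74.943, 4.979, 10.078, 95.1, 0, 90], TCP at [0.143, -0.531, 0.231] pointing down, gripper open.
Joint ranges: [-179.16, 179.16], [-48.56, 103.87], [-65.8, 70.77], [-126.05, 130.52], [-82.76, 87.17], [-180, 180]. Speed limits (degrees/s): [127.2, 127.2, 147.25, 180, 180, 180].

### API

Orientations are given as [roll, pitch, yaw] about the fixed x, y, z axes, in that order (R = Rz(yaw) Ry(pitch) Rx(roll)).
In Python, from workcell import sensors, camera, camera_params, ticket, bot gives the robot as it stands.
- The arm moves only by the shell command python3 -m jog 'ROWS' [FORCE]. ROWS is JSON, a list that holds one entry, the list of rows, each a list of 5 numbers: the shift along the world's x, y, z in units of 50 mm (1.0 is 50 mm), then the turn about the world's z in units of 5 degrees (1.0 is 5 degrees), then the opening, from 0 (shut) to 1 (fully open). In form: [[[tx, ty, tz, yaw, grip], ...]]. A call has 1 to 8 rows; each row shifts and turns the commanded pose from where the row before left it; what a row does not reach is not made up. A row lasts 1/10 s, in which the tool goes at most 50 mm and 8.59 degrees, less where a joint would pass 70% of its speed; a pose out of reach is approached as far as the arm can. A call is refused whole if a number of a shift passes 1 or a number of a turn 1, either way. A call with a gripper value outside its range is refused whole. The fingers move at their own pace and stop on an object; FORCE is the grip in N (left out, the last holds). Time passes only in rows, so rows that do not move let the fingers close. It gives the time, the measured TCP pose, the force, the opening and the grip force at its end, in the units of the state.
- sensors.get_obs(): the state, without advancing time (a new reading comes with each control period).
- camera(name): name is "scene" or "top"; returns the picture (400x640x3 uint8, blue, green, red); there is no depth.
- camera_params(name): a dict with "fx", "fy", "cx", "cy" (pixels), "T" (4x4, takes a point from camera to world coordinates). Camera axes: x right, y down, z forward; pixel columns grow to the right and rows downward; lengths in m; the calibration is good to about 2 mm. A picture is of the moment at which its call begins. camera_params takes no time and is no camera call.
- ticket.job_done(): hands the job in; it is judged then, once.
The state is a dict: "time": time; "q": joint angles; "qd": joint speeds; "joint_efforts": joint torques, N m; "ee_pos": TCP position; "tcp_rot": TCP orientation; "wrist_force": force on the tool from outside, world axes, zero at the start; "torque": the same for the moment, N m; "opening": finger opening in m; "grasp_force": force on a finger pad.
Only numpy, scipy, OpenCV 4.12 (cv2) and the standard library are available. Lean on these libraries where they do the work, as an engineer would, in place of code of your own. Each camera call takes 0.05 s, during which the arm holds its last target. There are 200 camera calls.

### The job

Fit the new barrel sensor (steel, blue face) to the test fixture: lift it from the orange rest, press it level down between the fingers of both spring clips, blue face towards the stop but a few millimetres short of it, until both clips snap round it and it sits fully down. Then slide it forward along the clips until its face butts firmly against the rubber pads of the stop, keep it pressed there for a moment, and let go so that it stays in touch with them. Be gentle: do not force the clips or ram the stop, and leave everything else on the bed where it is.

Things in the scene. Friction and masses are not known exactly. Their poses are not given: they have to be found in the camera images.
- sensor: New sensor: steel barrel 18 mm dia, 120 mm long, blue face in front, yellow ring at its rear end, then a brass spigot (12 mm dia, 18 mm long); 50 to 100 g. Origin on the axis, 66 mm behind the blue face and 72 mm ahead of the spigot's end; x along the barrel towards the blue face. It may roll, so its y and z axes mean nothing. Starts lying level in the notches of the orange rest.
- sensor_face (a point): Centre of the sensor's blue sensing face, on the barrel's axis at its front end; axes as sensor.
- rest: Orange rest holding the sensor with its axis 38 mm above the bed: base 120 x 56 x 6 mm and two V-notched posts, 12 mm long (along x), 26 mm wide, 38 mm before and behind the origin; between them it is free down to the base, for fingers. Origin at the centre of its underside, on the bed; x along the notches. Fixed to the bed.
- fixture: Brown fixture bolted to the bed: plate 296 x 150 x 10 mm carrying, along x, rear clip, front clip, forked stop and an orange nest with a cartridge in it (nest from 96 mm ahead of the origin, top 78 mm above the bed). Origin under the plate midway between the clips; x along the clips towards stop and nest, z up.
- clip_seat (a point): Midway between the two clips, on the line where the barrel's axis lies when snapped home, 58 mm above the bed; axes as fixture. Clips 38 mm before and behind it, each 10 mm long, on posts 12 mm long, 30 mm wide; between the posts it is free down to the plate (48 mm below), for fingers. Each clip: a rigid V seat and a left and right spring finger, 26 mm apart at the flared tips 17 mm above the line.
- finger_front_left: One of the four dark steel spring fingers (the others alike); origin at its root, 15 mm below the clip axis line. The lips stand 7 mm above the line, throat 12 mm. They touch the barrel when its axis is 14 to 20 mm too high and resist hardest at 6 to 11 mm (10 to 18 N for both clips; 20 N is too much), then snap over it and draw it on to the seat. Sliding it along the clips then takes 3 to 8 N.
- stop_foot: Dark steel foot of the stop, fixed to the fixture ahead of the front clip. On it a fork is clamped: two aluminium prongs, 10 mm wide, 11 mm gap, tops 11 mm above the clip line, each with a black rubber pad that the blue face must meet. The fork is set differently each time: pad faces 58 to 74 mm ahead of clip_seat; this body's pose does not tell. Pads give 1 mm per 8 N, 1.5 mm at most; seat the sensor with 5 to 9 N.
- old_sensor: Old sensor, to be left alone: same shape but black with a red face and two brass hexagon nuts, lying on the bed beside the rest, about 100 mm from it. Origin on its axis near its middle, 12 mm above the bed.
- tape_roll: Roll of paper tape, 90 mm across, 25 mm high, lying on the bed; leave alone.
- driver: Screwdriver with a red handle lying on the bed; leave alone.
- cartridge0: Magenta and black ink cartridge, 42 x 40 x 54 mm, standing on the bed in a row; leave alone. Origin under its middle.
- cartridge1: Magenta and black ink cartridge, 42 x 40 x 54 mm, standing on the bed in a row; leave alone. Origin under its middle.
- cartridge2: Magenta and black ink cartridge, 42 x 40 x 54 mm, standing on the bed in a row; leave alone. Origin under its middle.
- cartridge3: Magenta and black ink cartridge, 42 x 40 x 54 mm, standing on the bed in a row; leave alone. Origin under its middle.
Mind the look-alikes: they are no part of the job. Leave any green look-alike of the sensor alone.

How it is judged:
By the outcome, as a careful person would: the job done as asked, in the order asked, and still so for the second after the job is handed in, with the robot touching nothing.
It also fails if it takes over 72 s, if anything falls off the work surface, if the arm or the gripper's body presses on something with over 40 N, if the wrist force passes 120 N, or if a joint passes its speed limit or range.

## Working session

There is one attempt and no reset: what is moved stays moved. The work goes in short steps, Python scripts to look and compute and a shell command to move; the robot and the scene stay as the last step left them, time stands still between calls to the robot, and variables do not carry over. Pictures are saved under pics/ and viewed, at most 10 in all, crops included, and the job is handed in when it is done.

```bash
mkdir -p pics; ls
python3 - <<'E'
from workcell import sensors,camera,camera_params,bot
import cv2,numpy as np
print(sensors.get_obs(),bot.pinch_z)
for n in("scene","top"):
    cv2.imwrite(f"pics/{n}0.png",camera(n)); p=camera_params(n); print(n,p["fx"],p["fy"],p["cx"],p["cy"],np.round(p["T"],4).tolist())
E
```

```text
pics
{'time': 0.0, 'q': array([-7.49448680e+01,  5.01140133e+00,  1.00343110e+01,  9.51000594e+01,
       -1.06693182e-03,  9.00002246e+01]), 'qd': array([ 0.04712596,  0.05458186, -0.02961758, -0.0338458 ,  0.03203013,
        0.03150619]), 'joint_efforts': array([-1.51106519e-04, -5.20386744e+01,  4.64803433e+01,  1.64673262e-02,
        1.32643318e-04,  2.91869419e-06]), 'ee_pos': array([ 0.14279579, -0.53089771,  0.2305789 ]), 'tcp_rot': array([-1.79922850e+02,  1.06723329e-03,  1.50549088e+01]), 'wrist_force': array([-0.29192173,  0.05875915, -0.0683502 ]), 'torque': array([-0.02253375,  0.0185363 ,  0.02204071]), 'grasp_force': 0.0, 'opening': 0.08557727152612991} 0.0187
scene 491.23159547317096 491.23159547317096 326.04420104618345 204.20741664574146 [[0.5579, 0.5438, -0.6269, 1.3316], [0.8298, -0.3789, 0.4098, -0.6463], [-0.0147, -0.7488, -0.6626, 0.8844], [0.0, 0.0, 0.0, 1.0]]
top 517.5770050426904 517.5770050426904 329.6574461544367 200.6867574671551 [[0.02, -0.9952, 0.0956, 0.4484], [-0.9997, -0.021, -0.0096, -0.1161], [0.0116, -0.0953, -0.9954, 1.3323], [0.0, 0.0, 0.0, 1.0]]
```

View pics/top0.png

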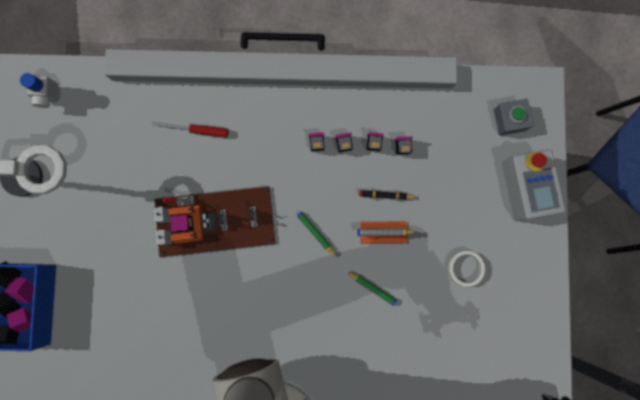

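View pics/scene0.png

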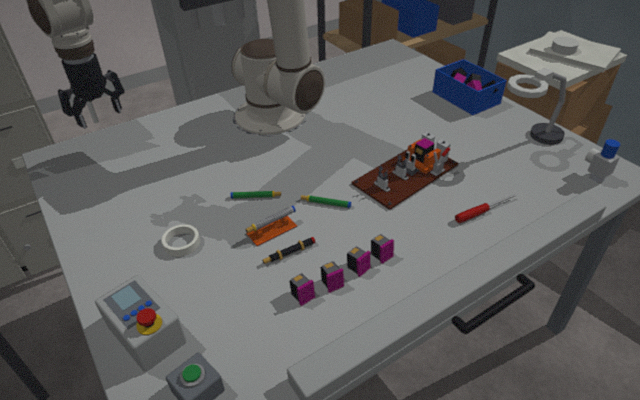

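The top view shows three kinds of candidate for the sensor:
- Steel barrel on the orange rest (385,232), with its blue end left at (360,232).
- Two green look-alikes, at (316,232) and (373,288).
- Black old sensor at (387,195).

The one on the orange rest fits the description. The fixture is at (215,220), with its stop and nest to the left (+y). I'll confirm with an enlarged crop.

Run:
```python
import cv2,numpy as np
t=cv2.imread("pics/top0.png");s=cv2.imread("pics/scene0.png")
a=cv2.resize(t[180:265,150:290],None,fx=5.6,fy=5.6*0+3.5,interpolation=cv2.INTER_CUBIC) if 0 else None
f=lambda im,x,y,w,h:cv2.resize(im[y:y+h,x:x+w],None,fx=4,fy=4,interpolation=cv2.INTER_CUBIC)
A=np.hstack([f(t,150,180,100,75),f(t,340,180,100,75)]);A=np.hstack([f(t,190,185,100,75),f(t,335,195,100,75)])
B=np.hstack([f(s,360,130,100,75),f(s,230,185,100,75)])
im=np.clip(np.vstack([A,B])*1.6,0,255).astype(np.uint8);cv2.imwrite("pics/crop0.png",im)
```

```text
(no output)
```

View pics/crop0.png

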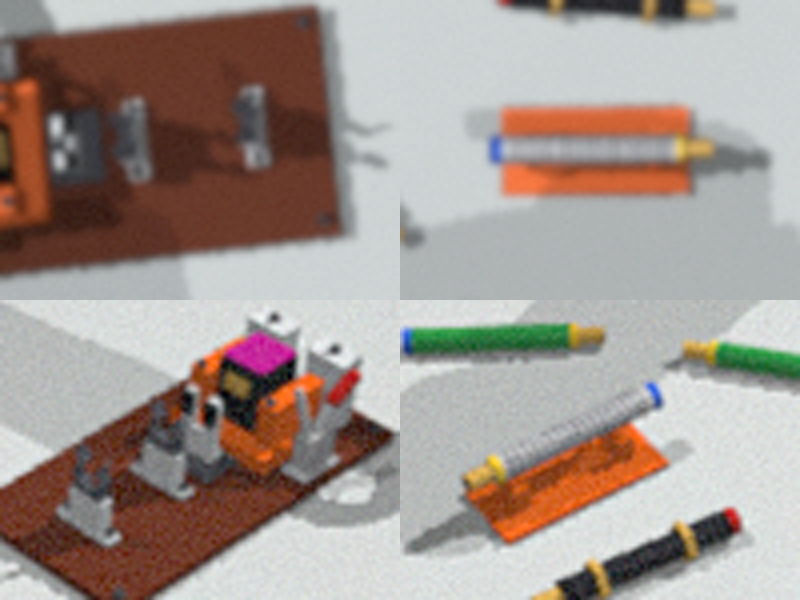

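The crop confirms it: steel barrel with a blue face, yellow ring and brass spigot on the orange rest. The fixture's clips are at top pixels of about (223,220) front and (253,217) rear, with the pads at about (207,220). Next I measure.

```bash
cat > h.py <<'E'
import cv2,numpy as np
from workcell import camera_params
P={n:camera_params(n) for n in("top","scene")}
def ray(n,px):
    p=P[n];T=np.array(p["T"]);d=T[:3,:3]@[(px[0]-p["cx"])/p["fx"],(px[1]-p["cy"])/p["fy"],1];return T[:3,3],d
def plane(n,px,z):
    o,d=ray(n,px);return o+d*(z-o[2])/d[2]
def tri(a,b):
    (o,d),(q,e)=ray("top",a),ray("scene",b)
    s=np.linalg.lstsq(np.c_[d,-e],q-o,rcond=None)[0];A=o+d*s[0];B=q+e*s[1];return (A+B)/2,np.linalg.norm(A-B)
def proj(n,X):
    p=P[n];T=np.array(p["T"]);c=T[:3,:3].T@(np.array(X)-T[:3,3]);return c[0]/c[2]*p["fx"]+p["cx"],c[1]/c[2]*p["fy"]+p["cy"]
def cen(im,lo,hi,box):
    x,y,w,h=box;m=cv2.inRange(cv2.cvtColor(im[y:y+h,x:x+w],cv2.COLOR_BGR2HSV),lo,hi);M=cv2.moments(m,True)
    return np.array([M["m10"]/M["m00"]+x,M["m01"]/M["m00"]+y]),int(M["m00"]),m
E
python3 - <<'E'
from h import *
np.set_printoptions(precision=4,suppress=True)
t=cv2.imread("pics/top0.png");s=cv2.imread("pics/scene0.png")
B=((105,120,60),(130,255,255));Y=((15,110,60),(32,255,255))
bt,n1,_=cen(t,*B,(350,222,20,20));bs,n2,_=cen(s,*B,(285,200,20,20))
yt,n3,_=cen(t,*Y,(395,222,30,22));ys,n4,_=cen(s,*Y,(240,215,30,30))
print(bt,n1,bs,n2,yt,n3,ys,n4)
print("blue",tri(bt,bs),plane("top",bt,.038),"yel",tri(yt,ys),plane("top",yt,.038))
a=plane("top",bt,.038)-plane("top",yt,.038);print("sensor angle",np.degrees(np.arctan2(a[1],a[0])),np.linalg.norm(a))
# orange rest base
O=((4,150,70),(14,255,255));c,n,m=cen(t,*O,(350,215,70,35));pts=cv2.findNonZero(m)[:,0]+[350,215]
w=np.array([plane("top",p,.006)[:2] for p in pts],np.float32);print("rest",n,cv2.minAreaRect(w*1000))
# plate: brown, hull
hs=cv2.cvtColor(t,cv2.COLOR_BGR2HSV);m=cv2.inRange(hs[180:265,150:280],(0,90,20),(15,255,130))
m=cv2.morphologyEx(m,cv2.MORPH_OPEN,np.ones((3,3)))
pts=cv2.findNonZero(m)[:,0]+[150,180];w=np.array([plane("top",p,.01)[:2] for p in pts],np.float32)
r=cv2.minAreaRect(w*1000);print("plate",r,cv2.boxPoints(r))
E
```

```text
[358.5 232. ] 10 [293.125 207.625] 8 [407.4474 231.6316] 38 [251.2128 228.0213] 47
blue (array([ 0.4957, -0.2018,  0.0407]), np.float64(0.0006602625686488932)) [ 0.4956 -0.2023  0.038 ] yel (array([ 0.4991, -0.3246,  0.0385]), np.float64(0.00024267173587982826)) [ 0.499  -0.3248  0.038 ]
sensor angle 91.60103596994743 0.12257942710679157
rest 500 ((496.8570861816406, -268.6237487792969), (48.646610260009766, 115.8448257446289), 1.1578991413116455)
plate ((518.0360717773438, 163.09014892578125), (146.9268798828125, 289.7114562988281), 7.4905571937561035) [[426.3158 297.1328]
 [464.0833   9.8937]
 [609.7563  29.0475]
 [571.9888 316.2866]]
```

Run:
```python
from h import *
np.set_printoptions(precision=4,suppress=True)
t=cv2.imread("pics/top0.png");s=cv2.imread("pics/scene0.png")
for n,im,(x,y,w,h) in(("top",t,(200,195,62,45)),("scene",s,(368,145,55,55))):
    hs=cv2.cvtColor(im[y:y+h,x:x+w],cv2.COLOR_BGR2HSV);m=cv2.inRange(hs,(0,0,0),(180,85,255))
    k,l,st,c=cv2.connectedComponentsWithStats(m)
    for i in range(1,k):
        if st[i,4]>8:
            pts=cv2.findNonZero((l==i).astype(np.uint8))[:,0]+[x,y];print(n,st[i,4],c[i]+[x,y],st[i,:4]+[x,y,0,0],[np.round(v,1).tolist() if not np.isscalar(v) else round(v,1) for v in cv2.minAreaRect(pts.astype(np.float32))])
k=6
f=lambda im,x,y,w,h:cv2.resize(im[y:y+h,x:x+w],(390,540),interpolation=cv2.INTER_CUBIC)
im=np.hstack([cv2.resize(t[195:245,198:263],(780//2,300),interpolation=cv2.INTER_CUBIC),cv2.resize(s[145:195,368:433],(390,300),interpolation=cv2.INTER_CUBIC)])
cv2.imwrite("pics/clips.png",np.clip(im*1.8,0,255).astype(np.uint8))
```

```text
top 158 [252.8861 216.0443] [248 206  10  21] [[252.5, 216.1], [20.4, 8.3], 85.6]
top 181 [222.7072 219.7735] [217 209  12  22] [[222.3, 219.8], [21.2, 9.6], 82.4]
top 260 [208.4385 221.4077] [201 212  16  20] [[208.5, 221.5], [18.6, 14.1], 84.3]
scene 1333 [390.6654 162.5124] [368 145  55  47] [[395.0, 168.0], [46.0, 54.0], 90.0]
scene 116 [416.2931 195.3362] [405 188  18  12] [[413.5, 193.5], [11.0, 17.0], 90.0]
scene 23 [370.3043 197.6522] [368 195   8   5] [[371.5, 197.0], [7.0, 4.0], 0.0]
```

View pics/clips.png

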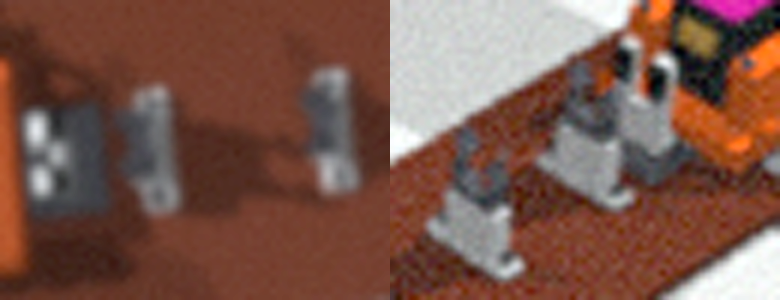

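Run:
```python
from h import *
np.set_printoptions(precision=4,suppress=True)
th=np.radians(97.5);ex=np.array([np.cos(th),np.sin(th),0]);ey=np.array([-ex[1],ex[0],0]);C=np.array([.518,.163,0])
loc=lambda X:((X-C)@ex*1000,(X-C)@ey*1000,X[2]*1000)
for nm,px in(("rear",((253.3,207.5),(255,225.3))),("front",((223.3,210.3),(225.5,229.2)))):
    m=(plane("top",px[0],.014)+plane("top",px[1],.014))/2;print(nm,"flange mid",m,loc(m),np.linalg.norm(plane("top",px[0],.014)-plane("top",px[1],.014)))
for nm,px in(("rear",((381,167.5),(385.8,171.7))),("front",((399.7,156.7),(404.2,161.3)))):
    a,b=[plane("scene",p,.074) for p in px];print(nm,"tips",(a+b)/2,loc((a+b)/2),np.linalg.norm(a-b))
# prongs: top white spots / scene tops (panel px)
for nm,a,b in(("prongL",(38,125),(630,45)),("prongR",(42,182),(662,60))):
    pa=(198+a[0]/6,195+a[1]/6);pb=(368+(b[0]-390)/6,145+b[1]/6);X,e=tri(pa,pb);print(nm,X,loc(X),e,loc(plane("scene",pb,.069)),loc(plane("top",pa,.069)))
```

```text
rear flange mid [0.5308 0.0626 0.014 ] (np.float64(-101.15883418653289), np.float64(0.4418005813467154), np.float64(14.000000000000012)) 0.04568107039382744
front flange mid [0.5207 0.1379 0.014 ] (np.float64(-25.229567958907857), np.float64(0.6303778387406692), np.float64(14.000000000000012)) 0.04856507491305386
rear tips [0.5363 0.0605 0.074 ] (np.float64(-104.02928012042096), np.float64(-4.755779324559852), np.float64(73.99999999999996)) 0.02192653184578309
front tips [0.5282 0.1327 0.074 ] (np.float64(-31.342437811265278), np.float64(-6.116198275340067), np.float64(73.99999999999996)) 0.02381986823086031
prongL [0.5217 0.1686 0.0788] (np.float64(5.0659092472124225), np.float64(-4.356059676296908), np.float64(78.8319043046648)) 0.013339048741366814 (np.float64(9.762130915500814), np.float64(7.383240663132287), np.float64(68.99999999999994)) (np.float64(12.304366434990351), np.float64(-9.849711588481503), np.float64(68.99999999999994))
prongR [0.5085 0.1841 0.0532] (np.float64(22.124386616594645), np.float64(6.685932985354695), np.float64(53.22719457358777)) 0.015880961095173927 (np.float64(11.690567738328145), np.float64(-10.747270553004482), np.float64(68.99999999999994)) (np.float64(12.728901800532373), np.float64(13.410631524041094), np.float64(68.99999999999994))
```

Measured poses:
- Sensor is at about (0.497, -0.267), heading 91.5°.
- Clip seat is at about (0.526, 0.100), heading 97.5°. The flange midpoints are 76 mm apart, which matches the given spacing.
- Pads are roughly 68 mm ahead of the seat.

I'll move above the sensor now.

```bash
python3 -m jog '[[[0.44,0.33,0,1,1],[0.44,0.33,0,1,1],[0.44,0.33,0,1,1],[0.44,0.33,0,1,1],[0.44,0.33,0,1,1],[0.44,0.33,0,1,1],[0.44,0.33,0,1,1],[0.44,0.33,0,1,1]]]' 60; python3 -m jog '[[[0.44,0.33,0,1,1],[0.44,0.33,0,1,1],[0.44,0.33,0,1,1],[0.44,0.33,0,1,1],[0.44,0.33,0,1,1],[0.44,0.33,0,1,1],[0.44,0.33,0,1,1],[0,0,0,0.3,1]]]'
```

```text
time: 0.9
ee_pos: [0.3196, -0.3982, 0.231]
tcp_rot: [-180.0, -0.0, 55.3]
wrist_force: [0.1, -0.8, 0.5]
opening: 0.0855
grasp_force: 0.0
time: 1.7
ee_pos: [0.4746, -0.2818, 0.2304]
tcp_rot: [-180.0, -0.1, 91.9]
wrist_force: [-0.3, -0.6, -0.5]
opening: 0.0853
grasp_force: 0.0
```

```bash
python3 -m jog '[[[0.45,0.28,0,0,1],[0,0,-0.6,0,1],[0,0,-0.8,0,1],[0,0,-0.8,0,1],[0,0,-0.4,0,1],[0,0,0,0,1]]]'
python3 - <<'E'
from workcell import camera
import cv2,numpy as np
t=camera("top");s=camera("scene")
im=np.hstack([cv2.resize(t[195:275,335:435],(400,320),interpolation=3),cv2.resize(s[165:245,220:320],(400,320),interpolation=3)])
cv2.imwrite("pics/hover.png",np.clip(im*1.6,0,255).astype(np.uint8))
E
```

```text
time: 2.3
ee_pos: [0.4932, -0.269, 0.0978]
tcp_rot: [-179.7, -0.2, 91.5]
wrist_force: [0.7, 0.7, -0.5]
opening: 0.0854
grasp_force: 0.0
```

View pics/hover.png

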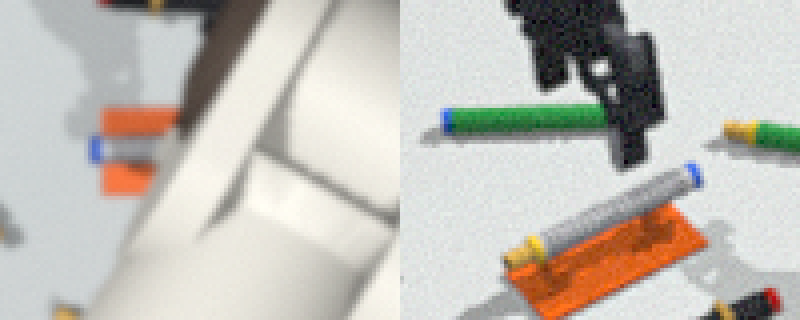

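The hover crop shows the gripper above the barrel. The arm hides part of the top view, but the scene view shows the fingers over the middle of the sensor. Descending.

```bash
python3 -m jog '[[[0.07,0.04,-0.4,0,1],[0,0,-0.5,0,1],[0,0,-0.4,0,1],[0,0,-0.3,0,1],[0,0,0,0,1],[0,0,0,0,1]]]'; python3 -m jog '[[[0,0,0,0,0.35],[0,0,0,0,0.35],[0,0,0,0,0.25],[0,0,0,0,0.25]]]'
```

```text
time: 3.0
ee_pos: [0.4994, -0.268, 0.0226]
tcp_rot: [179.9, 0.0, 91.5]
wrist_force: [0.8, -0.6, 0.9]
opening: 0.0852
grasp_force: 0.0
time: 3.4
ee_pos: [0.4991, -0.2677, 0.0217]
tcp_rot: [180.0, 0.0, 91.6]
wrist_force: [0.5, -0.2, 0.7]
opening: 0.028
grasp_force: 0.0
```

```bash
python3 -m jog '[[[-0.04,0,-0.06,0,0.25],[0,0,0,0,0.2],[0,0,0,0,0.15],[0,0,0,0,0.1],[0,0,0,0,0.1],[0,0,0,0,0.1]]]' 60
```

```text
time: 4.0
ee_pos: [0.4968, -0.2676, 0.0182]
tcp_rot: [-180.0, -0.0, 91.6]
wrist_force: [0.2, -0.1, -0.7]
opening: 0.0163
grasp_force: 58.4
```

Grasp is good at 58 N. Lifting and carrying over the clips.

```bash
python3 -m jog '[[[0,0,0.2,0,0.1],[0,0,0.4,0,0.1],[0,0,0.7,0,0.1],[0,0,0.7,0,0.1],[0,0,0.3,0,0.1],[0,0,0,0,0.1]]]'; python3 -m jog '[[[0.05,0.5,0,0.2,0.1],[0.06,0.7,0,0.2,0.1],[0.07,0.8,0,0.2,0.1],[0.07,0.8,0,0.2,0.1],[0.07,0.8,0,0.1,0.1],[0.07,0.8,0,0.1,0.1],[0.07,0.8,0,0.1,0.1],[0.06,0.8,0,0.1,0.1]]]';python3 -m jog '[[[0.06,0.7,0,0,0.1],[0,0.4,0,0,0.1],[0,0.1,0,0,0.1],[0,0,0,0,0.1],[0,0,0,0,0.1]]]'
```

```text
time: 4.6
ee_pos: [0.498, -0.2682, 0.136]
tcp_rot: [179.8, 0.1, 91.6]
wrist_force: [-1.1, -0.0, -1.0]
opening: 0.0162
grasp_force: 58.5
time: 5.4
ee_pos: [0.5221, 0.034, 0.1314]
tcp_rot: [-179.9, -0.0, 97.6]
wrist_force: [0.6, -0.1, -1.0]
opening: 0.0164
grasp_force: 58.5
time: 5.9
ee_pos: [0.5256, 0.0916, 0.1325]
tcp_rot: [-179.9, 0.0, 97.5]
wrist_force: [-0.7, 0.6, -0.8]
opening: 0.0163
grasp_force: 58.5
```

Run:
```python
from workcell import camera
import cv2,numpy as np
from h import *
t=camera("top");s=camera("scene");cv2.imwrite("pics/t1.png",t);cv2.imwrite("pics/s1.png",s)
im=np.hstack([cv2.resize(t[185:245,198:278],(400,300),interpolation=3),cv2.resize(s[120:180,360:440],(400,300),interpolation=3)])
im2=np.hstack([cv2.resize(t[185:245,198:278],(400,300),interpolation=3),cv2.resize(s[140:200,360:440],(400,300),interpolation=3)])
cv2.imwrite("pics/hover2.png",np.clip(np.vstack([im[:,:],np.hstack([np.zeros((300,400,3)),im2[:,400:]])])*1.7,0,255).astype(np.uint8))
B=((105,120,60),(130,255,255))
for n,i,b in(("t",t,(198,185,60,60)),("s",s,(360,110,80,80))):
    try: print(n,cen(i,*B,b)[:2])
    except Exception as e: print(n,e)
```

```text
t float division by zero
s float division by zero
```

View pics/hover2.png

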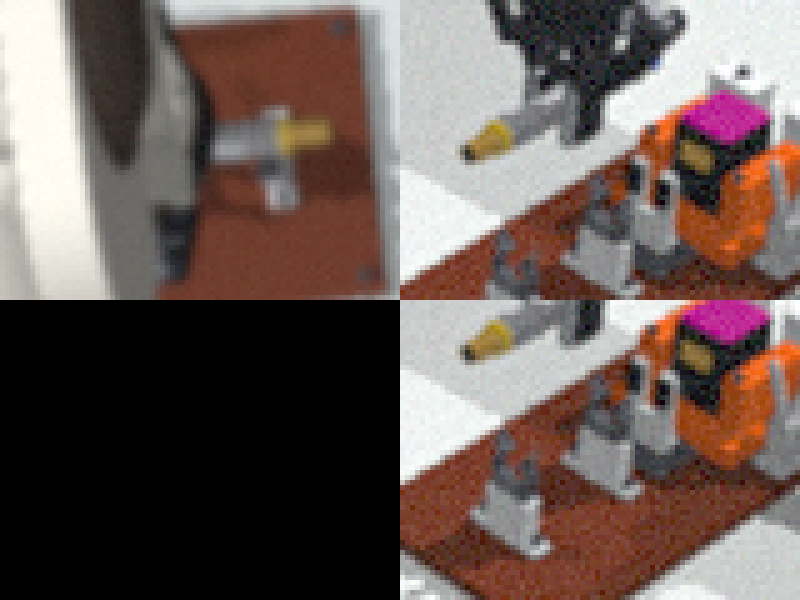

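The scene view shows the sensor held level above the clips, with the spigot end at (373,151). In the top view the spigot is at (264,211), slightly above the rear clip's centre line. Next I work out the lateral error and the pad distance.

Run:
```python
from h import *
np.set_printoptions(precision=4,suppress=True)
t=cv2.imread("pics/t1.png");s=cv2.imread("pics/s1.png");t0=cv2.imread("pics/top0.png");s0=cv2.imread("pics/scene0.png")
th=np.radians(97.5);ex=np.array([np.cos(th),np.sin(th),0]);ey=np.array([-ex[1],ex[0],0]);C=np.array([.5257,.1003,0])
loc=lambda X:np.round([(X-C)@ex*1000,(X-C)@ey*1000,X[2]*1000],1)
Y=((15,110,60),(32,255,255))
yt,n3,_=cen(t,*Y,(240,195,35,30));ys,n4,_=cen(s,*Y,(365,138,30,20));X,e=tri(yt,ys);print(yt,n3,ys,n4,X,e,"loc",loc(X))
tcp=np.array([.5256,.0916,.151]);print("tcp loc",loc(tcp))
g=cv2.cvtColor(t0,cv2.COLOR_BGR2GRAY)
xs=range(199,220)
print("along z69",[int(loc(plane("top",(x,221),.069))[0]) for x in xs])
for r in range(210,232):print(r,loc(plane("top",(205,r),.069))[1],[int(v) for v in g[r,199:220]])
g=cv2.cvtColor(s0,cv2.COLOR_BGR2GRAY);print("scene")
for r in range(148,170):print(r,[int(v) for v in g[r,400:420]])
```

```text
[258.5968 211.4194] 62 [377.7143 147.8286] 35 [0.5344 0.0351 0.1541] 0.0028771732529770454 loc [-65.8  -0.1 154.1]
tcp loc [ -8.6   1.2 151. ]
along z69 [89, 87, 84, 82, 79, 77, 75, 72, 70, 67, 65, 62, 60, 58, 55, 53, 50, 48, 46, 43, 41]
210 -24.4 [46, 35, 28, 30, 26, 25, 23, 26, 30, 36, 34, 31, 30, 29, 28, 31, 31, 33, 39, 40, 44]
211 -22.0 [47, 35, 31, 28, 25, 22, 24, 23, 26, 29, 27, 29, 29, 29, 31, 31, 28, 36, 37, 41, 46]
212 -19.6 [48, 37, 33, 29, 31, 31, 28, 28, 25, 25, 28, 30, 30, 32, 33, 31, 31, 32, 39, 40, 48]
213 -17.1 [48, 38, 35, 44, 57, 57, 45, 30, 23, 27, 31, 32, 36, 36, 36, 31, 29, 34, 38, 40, 45]
214 -14.7 [52, 41, 44, 66, 88, 91, 70, 37, 25, 31, 36, 37, 37, 37, 36, 33, 30, 31, 37, 39, 41]
215 -12.3 [52, 44, 47, 78, 110, 114, 84, 45, 23, 33, 37, 39, 35, 38, 36, 34, 31, 34, 34, 37, 39]
216 -9.8 [53, 46, 48, 81, 120, 122, 89, 46, 30, 34, 39, 38, 36, 38, 38, 35, 33, 32, 32, 35, 36]
217 -7.4 [56, 44, 45, 80, 115, 119, 90, 53, 38, 40, 42, 40, 37, 37, 37, 35, 31, 31, 31, 31, 37]
218 -4.9 [56, 45, 43, 70, 100, 103, 82, 63, 61, 57, 50, 43, 38, 36, 35, 35, 33, 29, 30, 32, 37]
21
[... 2426 characters left out ...]
71, 70, 68, 60, 43]
162 [47, 43, 40, 45, 44, 55, 70, 77, 85, 95, 97, 78, 61, 77, 81, 74, 67, 61, 61, 61]
163 [63, 50, 44, 39, 49, 46, 66, 81, 73, 78, 82, 80, 79, 82, 82, 71, 63, 60, 61, 74]
164 [56, 57, 42, 41, 45, 52, 68, 81, 83, 82, 83, 86, 77, 86, 80, 66, 62, 68, 61, 65]
165 [46, 48, 44, 42, 29, 47, 69, 86, 78, 79, 84, 81, 79, 81, 79, 48, 60, 61, 62, 69]
166 [43, 36, 31, 32, 32, 47, 68, 77, 84, 82, 81, 83, 81, 93, 82, 57, 48, 52, 62, 59]
167 [61, 47, 40, 42, 42, 55, 63, 77, 82, 81, 81, 82, 81, 87, 89, 67, 44, 43, 53, 47]
168 [79, 72, 57, 55, 69, 82, 67, 56, 66, 71, 81, 79, 82, 93, 91, 65, 44, 53, 48, 57]
169 [81, 84, 86, 83, 105, 98, 64, 43, 49, 51, 65, 77, 83, 80, 68, 39, 30, 50, 45, 51]
```

The prong fronts are about 72.5 mm ahead of the seat, so the pads are about 69 mm ahead. The face is now at about 59.5 mm and the lateral error is about 1 mm. I'll move 5 mm forward, come down just above the fingers, and look once.

```bash
python3 -m jog '[[[0,0.1,-0.2,0,0.1],[0,0,-0.5,0,0.1],[0,0,-0.4,0,0.1],[0,0,-0.2,0,0.1],[0,0,0,0,0.1],[0,0,0,0,0.1]]]'
python3 - <<'E'
from workcell import camera
import cv2,numpy as np
t=camera("top");s=camera("scene");cv2.imwrite("pics/t2.png",t);cv2.imwrite("pics/s2.png",s)
im=np.hstack([cv2.resize(t[190:240,210:276],(396,300),interpolation=3),cv2.resize(s[140:190,362:428],(396,300),interpolation=3)])
cv2.imwrite("pics/low.png",np.clip(im*1.8,0,255).astype(np.uint8))
E
```

```text
time: 6.6
ee_pos: [0.5261, 0.0973, 0.0688]
tcp_rot: [180.0, 0.0, 97.5]
wrist_force: [-0.6, 0.3, -0.2]
opening: 0.0164
grasp_force: 58.6
```

View pics/low.png

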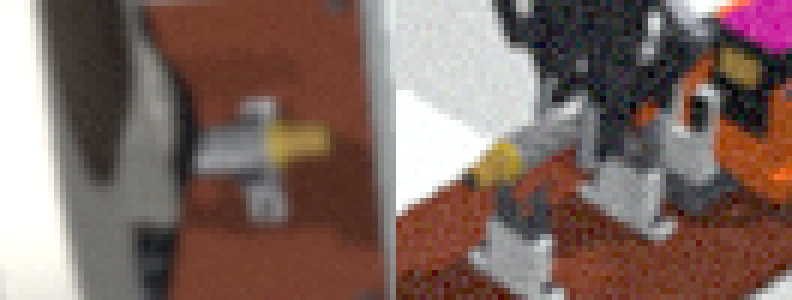

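Run:
```python
from h import *
np.set_printoptions(precision=4,suppress=True)
t=cv2.imread("pics/t2.png");s=cv2.imread("pics/s2.png");s0=cv2.imread("pics/scene0.png")
th=np.radians(97.5);ex=np.array([np.cos(th),np.sin(th),0]);ey=np.array([-ex[1],ex[0],0]);C=np.array([.5257,.1003,0])
loc=lambda X:np.round([(X-C)@ex*1000,(X-C)@ey*1000,X[2]*1000],1)
Y=((15,110,60),(32,255,255))
yt,n3,_=cen(t,*Y,(245,200,30,25));ys,n4,_=cen(s,*Y,(370,158,22,16));X,e=tri(yt,ys)
print(yt,n3,ys,n4,loc(X),e,"top@88.6",loc(plane("top",yt,.0886)),"scene@88.6",loc(plane("scene",ys,.0886)),"tcp",loc(np.array([.5261,.0973,0])))
for a in(-38,38):
  for l in(-13,0,13):
    W=C+a*1e-3*ex+l*1e-3*ey+[0,0,.075];print(a,l,np.round(proj("scene",W),1))
g=cv2.cvtColor(s0,cv2.COLOR_BGR2GRAY)
for r in range(164,178):print(r,[int(v) for v in g[r,375:392]])
```

```text
[259.2931 213.1552] 58 [378.6667 167.359 ] 39 [-59.1  -1.7  88.7] 0.0035185073297429263 top@88.6 [-60.4  -0.6  88.6] scene@88.6 [-57.5  -2.6  88.6] tcp [-3. -0.  0.]
-38 -13 [386.2 170.1]
-38 0 [382.7 168. ]
-38 13 [379.2 165.8]
38 -13 [405.2 158.8]
38 0 [401.7 156.8]
38 13 [398.2 154.7]
164 [119, 118, 117, 125, 117, 93, 59, 47, 38, 41, 37, 43, 37, 38, 34, 39, 32]
165 [121, 116, 114, 110, 96, 63, 41, 39, 32, 37, 44, 47, 39, 36, 43, 41, 29]
166 [113, 108, 94, 62, 47, 48, 44, 42, 36, 45, 29, 43, 40, 40, 38, 37, 32]
167 [95, 70, 51, 49, 42, 44, 50, 49, 38, 41, 43, 36, 48, 30, 35, 47, 35]
168 [71, 48, 46, 45, 49, 52, 48, 48, 47, 45, 43, 39, 41, 46, 43, 43, 41]
169 [48, 43, 37, 47, 46, 49, 62, 50, 35, 40, 40, 48, 44, 42, 41, 34, 44]
170 [44, 49, 47, 35, 49, 45, 49, 40, 49, 42, 47, 53, 53, 46, 35, 39, 52]
171 [44, 47, 45, 41, 41, 44, 49, 49, 49, 39, 46, 55, 52, 48, 48, 55, 52]
172 [40, 49, 45, 41, 31, 41, 40, 51, 42, 43, 41, 38, 47, 45, 47, 36, 38]
173 [53, 47, 44, 44, 38, 44, 54, 55, 40, 42, 46, 47, 48, 43, 31, 31, 34]
174 [46, 50, 38, 39, 44, 52, 61, 53, 50, 47, 46, 50, 46, 32, 34, 41, 32]
175 [45, 48, 50, 45, 39, 57, 55, 52, 45, 42, 47, 47, 43, 33, 43, 37, 29]
176 [49, 48, 57, 59, 45, 38, 58, 57, 47, 44, 47, 39, 31, 32, 20, 36, 32]
177 [36, 52, 73, 86, 69, 49, 50, 47, 47, 39, 33, 38, 33, 39, 30, 25, 23]
```

The sensor's lateral offset is within 1 mm of the clip line, by both the top view and the TCP, against a ±4 mm lead-in. Pressing down slowly.

```bash
python3 -m jog '[[[0,0,-0.1,0,0.1],[0,0,-0.08,0,0.1],[0,0,-0.06,0,0.1],[0,0,-0.04,0,0.1],[0,0,0,0,0.1]]]';  python3 -m jog '[[[0,0,-0.04,0,0.1],[0,0,-0.04,0,0.1],[0,0,0,0,0.1]]]'
```

```text
time: 7.2
ee_pos: [0.5257, 0.0974, 0.0539]
tcp_rot: [-180.0, -0.0, 97.6]
wrist_force: [-0.4, -0.6, -0.6]
opening: 0.0166
grasp_force: 58.6
time: 7.5
ee_pos: [0.526, 0.0975, 0.0509]
tcp_rot: [180.0, -0.0, 97.6]
wrist_force: [-2.5, -0.8, 4.4]
opening: 0.016
grasp_force: 59.1
```

```bash
python3 -m jog '[[[-0.02,0,0,0,0.1],[0,0,0,0,0.1]]]';  python3 -m jog '[[[0,0,-0.03,0,0.1],[0,0,-0.02,0,0.1],[0,0,0,0,0.1]]]'
```

```text
time: 7.7
ee_pos: [0.5255, 0.0974, 0.051]
tcp_rot: [179.9, 0.0, 97.6]
wrist_force: [-0.3, -0.4, 5.5]
opening: 0.0163
grasp_force: 59.1
time: 8.0
ee_pos: [0.5257, 0.0976, 0.0491]
tcp_rot: [179.9, -0.0, 97.6]
wrist_force: [-0.8, -0.1, 10.2]
opening: 0.0161
grasp_force: 59.5
```

```bash
python3 -m jog '[[[0,0,-0.02,0,0.1],[0,0,-0.02,0,0.1]]]';  python3 -m jog '[[[0,0,-0.02,0,0.1],[0,0,-0.02,0,0.1]]]'
```

```text
time: 8.2
ee_pos: [0.5258, 0.0976, 0.0473]
tcp_rot: [179.8, -0.0, 97.6]
wrist_force: [-1.7, -1.6, 10.4]
opening: 0.0163
grasp_force: 59.5
time: 8.4
ee_pos: [0.5256, 0.0976, 0.0448]
tcp_rot: [179.9, -0.0, 97.6]
wrist_force: [0.2, 0.4, 6.9]
opening: 0.0162
grasp_force: 59.3
```

```bash
python3 -m jog '[[[0,0,-0.02,0,0.1],[0,0,-0.02,0,0.1]]]'
```

```text
time: 8.6
ee_pos: [0.5252, 0.0975, 0.0419]
tcp_rot: [180.0, -0.0, 97.6]
wrist_force: [1.1, -0.0, -0.5]
opening: 0.0161
grasp_force: 58.7
```

```bash
python3 -m jog '[[[0,0,-0.02,0,0.1],[0,0,-0.02,0,0.1],[0,0,0,0,0.1]]]';  python3 -m jog '[[[0,0,-0.02,0,0.1],[0,0,0,0,0.1]]]'
```

```text
time: 8.9
ee_pos: [0.5248, 0.0974, 0.039]
tcp_rot: [-180.0, 0.0, 97.6]
wrist_force: [4.0, -0.0, -5.4]
opening: 0.0162
grasp_force: 58.5
time: 9.1
ee_pos: [0.5249, 0.0973, 0.0385]
tcp_rot: [-180.0, 0.0, 97.6]
wrist_force: [4.2, 1.3, -4.8]
opening: 0.0163
grasp_force: 58.6
```

```bash
python3 -m jog '[[[0.015,0,-0.02,0,0.1],[0,0,0,0,0.1]]]';  python3 -m jog '[[[0,0,-0.02,0,0.1],[0,0,0,0,0.1]]]'
```

```text
time: 9.3
ee_pos: [0.5255, 0.0974, 0.038]
tcp_rot: [-180.0, -0.0, 97.6]
wrist_force: [1.1, 1.4, 0.3]
opening: 0.0162
grasp_force: 59.1
time: 9.5
ee_pos: [0.5255, 0.0974, 0.0379]
tcp_rot: [180.0, -0.0, 97.6]
wrist_force: [-3.0, 0.4, 9.4]
opening: 0.0164
grasp_force: 60.0
```

The sensor is seated: z has stopped at 0.0379 and the force is up to +9 N. Relaxing the vertical push and sliding forward.

```bash
python3 -m jog '[[[0.005,0,0.02,0,0.1],[0,0,0,0,0.1]]]';  python3 -m jog '[[[-0.003,0.02,0,0,0.1],[-0.003,0.02,0,0,0.1]]]'; python3 -m jog '[[[-0.003,0.02,0,0,0.1]]]'
```

```text
time: 9.7
ee_pos: [0.5255, 0.0974, 0.038]
tcp_rot: [-180.0, -0.0, 97.6]
wrist_force: [-2.6, -0.6, 4.3]
opening: 0.0164
grasp_force: 59.1
time: 9.9
ee_pos: [0.5254, 0.0983, 0.038]
tcp_rot: [-180.0, 0.1, 97.5]
wrist_force: [-1.9, -7.2, 5.1]
opening: 0.0162
grasp_force: 59.3
time: 10.0
ee_pos: [0.5253, 0.0993, 0.0379]
tcp_rot: [-180.0, 0.1, 97.5]
wrist_force: [-1.2, -7.3, 4.1]
opening: 0.0158
grasp_force: 59.3
```

```bash
for i in 1; do :; done; python3 -m jog '[[[-0.003,0.02,0,0,0.1]]]'; python3 -m jog '[[[-0.003,0.015,0,0,0.1]]]'
```

```text
time: 10.1
ee_pos: [0.5252, 0.1003, 0.038]
tcp_rot: [-180.0, 0.1, 97.5]
wrist_force: [-1.7, -7.4, 4.8]
opening: 0.0162
grasp_force: 59.3
time: 10.2
ee_pos: [0.5251, 0.1011, 0.038]
tcp_rot: [-180.0, 0.1, 97.5]
wrist_force: [-0.9, -6.8, 5.3]
opening: 0.0159
grasp_force: 59.3
```

```bash
python3 -m jog '[[[-0.002,0.015,0,0,0.1]]]'; python3 -m jog '[[[0,0,0,0,0.1]]]'
```

```text
time: 10.3
ee_pos: [0.525, 0.1018, 0.0379]
tcp_rot: [-180.0, 0.1, 97.5]
wrist_force: [-1.1, -6.6, 5.2]
opening: 0.0163
grasp_force: 59.3
time: 10.4
ee_pos: [0.525, 0.1019, 0.038]
tcp_rot: [-180.0, 0.1, 97.5]
wrist_force: [-2.6, -7.1, 4.7]
opening: 0.016
grasp_force: 59.3
```

```bash
python3 -m jog '[[[-0.002,0.015,0,0,0.1]]]'|sed -n 2,4p; python3 -m jog '[[[-0.002,0.01,0,0,0.1]]]'|sed -n 2,4p
```

```text
ee_pos: [0.5249, 0.1025, 0.038]
tcp_rot: [-180.0, 0.1, 97.5]
wrist_force: [-1.5, -7.2, 4.4]
ee_pos: [0.5248, 0.103, 0.038]
tcp_rot: [-180.0, 0.1, 97.5]
wrist_force: [-1.2, -7.3, 5.0]
```

```bash
python3 -m jog '[[[-0.002,0.015,0,0,0.1]]]'|sed -n 2,4p; python3 -m jog '[[[-0.001,0.01,0,0,0.1]]]'|sed -n 2,4p
```

```text
ee_pos: [0.5248, 0.1034, 0.0379]
tcp_rot: [-180.0, 0.2, 97.5]
wrist_force: [-1.5, -10.5, 4.6]
ee_pos: [0.5247, 0.1036, 0.038]
tcp_rot: [-180.0, 0.2, 97.5]
wrist_force: [-1.0, -13.2, 4.5]
```

Face has met the pads: about 13 N total less 7 N of sliding friction leaves about 6 N. I'll nudge it slightly and hold.

```bash
python3 -m jog '[[[0,0.005,0,0,0.1],[0,0,0,0,0.1],[0,0,0,0,0.1],[0,0,0,0,0.1],[0,0,0,0,0.1],[0,0,0,0,0.1],[0,0,0,0,0.1],[0,0,0,0,0.1]]]'
```

```text
time: 11.6
ee_pos: [0.5247, 0.1037, 0.0379]
tcp_rot: [-180.0, 0.2, 97.5]
wrist_force: [-1.1, -11.2, 4.5]
opening: 0.0163
grasp_force: 59.4
```

```bash
python3 -m jog '[[[-0.001,0.008,0,0,0.1],[0,0,0,0,0.1]]]'|sed -n 2,4p; python3 -m jog '[[[0,0,0,0,0.1],[0,0,0,0,0.1],[0,0,0,0,0.1]]]'|sed -n 2,4p
```

```text
ee_pos: [0.5247, 0.1039, 0.038]
tcp_rot: [-180.0, 0.2, 97.5]
wrist_force: [-1.6, -13.9, 5.4]
ee_pos: [0.5247, 0.1039, 0.038]
tcp_rot: [-180.0, 0.2, 97.5]
wrist_force: [-0.6, -12.8, 4.9]
```

```bash
python3 -m jog '[[[0,0.004,0,0,0.1],[0,0,0,0,0.1],[0,0,0,0,0.1],[0,0,0,0,0.1],[0,0,0,0,0.1]]]'|sed -n 2,4p; python3 -m jog '[[[0,0,0,0,0.3],[0,0,0,0,0.5],[0,0,0,0,0.7],[0,0,0,0,0.7],[0,0,0,0,0.7]]]'; python3 -m jog '[[[0,0,0.1,0,0.7],[0,0,0.3,0,0.7],[0,0,0.6,0,0.7],[0,0,0.8,0,0.7],[0,0,0.8,0,0.7],[0,0,0.6,0,0.7],[0,0,0,0,0.7]]]'; python3 -m jog '[[[0,-0.5,0.2,0,0.7],[-0.3,-0.9,0,0,0.7],[-0.3,-0.9,0,0,0.7],[-0.3,-0.9,0,0,0.7],[-0.3,-0.9,0,0,0.7],[0,-0.9,0,0,0.7],[0,-0.5,0,0,0.7],[0,0,0,0,0.7]]]'
```

```text
ee_pos: [0.5247, 0.1039, 0.0379]
tcp_rot: [-180.0, 0.3, 97.5]
wrist_force: [-0.6, -13.8, 5.9]
time: 13.1
ee_pos: [0.5246, 0.1064, 0.0377]
tcp_rot: [-180.0, -0.0, 97.6]
wrist_force: [0.1, -0.9, 0.6]
opening: 0.0597
grasp_force: 0.0
time: 13.8
ee_pos: [0.5262, 0.1066, 0.2039]
tcp_rot: [179.5, -0.0, 97.6]
wrist_force: [0.0, 0.5, -0.4]
opening: 0.0597
grasp_force: 0.0
time: 14.6
ee_pos: [0.4641, -0.1715, 0.208]
tcp_rot: [-180.0, 0.0, 97.3]
wrist_force: [-0.2, 0.3, 0.4]
opening: 0.0597
grasp_force: 0.0
```

Run:
```python
from workcell import camera
import cv2,numpy as np
t=camera("top");s=camera("scene");cv2.imwrite("pics/t3.png",t);cv2.imwrite("pics/s3.png",s)
im=np.hstack([cv2.resize(t[190:240,195:261],(396,300),interpolation=3),cv2.resize(s[140:190,362:428],(396,300),interpolation=3)])
cv2.imwrite("pics/done.png",np.clip(im*1.8,0,255).astype(np.uint8))
```

```text
(no output)
```

View pics/done.png

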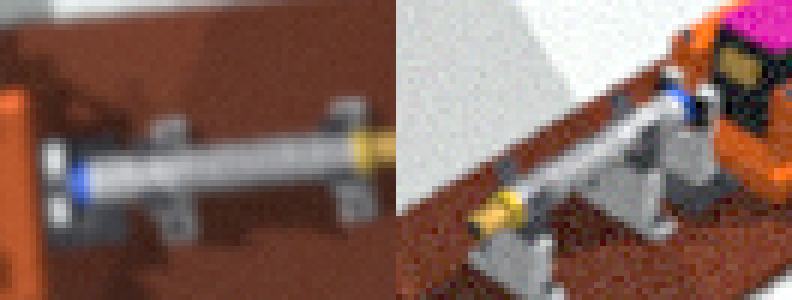

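The final view shows the barrel lying in both clips, with the blue face at the prongs (top px about (208,220)) and the gripper clear. I'll check the heights once and hand in.

Run:
```python
from h import *
from workcell import ticket
t=cv2.imread("pics/t3.png");s=cv2.imread("pics/s3.png")
B=((105,120,60),(130,255,255));Y=((15,110,60),(32,255,255))
b=tri(cen(t,*B,(200,210,20,20))[0],cen(s,*B,(402,148,18,16))[0]);y=tri(cen(t,*Y,(245,205,30,25))[0],cen(s,*Y,(370,168,22,16))[0])
print(b,y)
if abs(b[0][2]-.058)<.005 and abs(y[0][2]-.058)<.005: print(ticket.job_done())
```

```text
(array([0.51578914, 0.16914357, 0.06411556]), np.float64(0.0004314365609598987)) (array([0.53380393, 0.0463437 , 0.06052867]), np.float64(0.0012605064369837873))
```

The front height reads 6 mm high, but the near prong partly hides the blue face. I'll check against the free barrel's centre line instead.

Run:
```python
from h import *
t=cv2.imread("pics/t3.png");s=cv2.imread("pics/s3.png")
# top: barrel axis columns; bright, low-sat between clips
g=cv2.cvtColor(t,cv2.COLOR_BGR2GRAY).astype(float)
for c in(213,216,231,236,241,246,248):
    w=g[205:232,c];r=np.where(w>0.6*w.max())[0]+205;print("top",c,r.min(),r.max(),plane("top",(c,(r.min()+r.max())/2),.058)[:2].round(4))
E0=np.array([.5255,.1003,0]);th=np.radians(97.5);ex=np.array([np.cos(th),np.sin(th),0])
for a in(-55,-25,-10,10,25,60,71):
    for z in(.058,.067): print(a,z,np.round(proj("scene",E0+ex*a*1e-3+[0,0,z]),1))
gs=cv2.cvtColor(s,cv2.COLOR_BGR2GRAY)
for c in(384,388,391,394,397,400,403,406,409,411):print(c,[int(v) for v in gs[148:180,c]])
```

```text
top 213 216 222 [0.5195 0.1575]
top 216 216 222 [0.5196 0.1501]
top 231 214 220 [0.5253 0.1135]
top 236 213 220 [0.5268 0.1013]
top 241 213 219 [0.5283 0.089 ]
top 246 212 219 [0.5298 0.0768]
top 248 212 218 [0.5311 0.0719]
-55 0.058 [377.9 175.5]
-55 0.067 [378.1 172.9]
-25 0.058 [385.6 170.9]
-25 0.067 [385.8 168.3]
-10 0.058 [389.3 168.7]
-10 0.067 [389.6 166.1]
10 0.058 [394.3 165.7]
10 0.067 [394.5 163.1]
25 0.058 [397.9 163.5]
25 0.067 [398.2 160.9]
60 0.058 [406.4 158.5]
60 0.067 [406.6 155.9]
71 0.058 [408.9 156.9]
71 0.067 [409.3 154.4]
384 [116, 115, 119, 117, 116, 120, 120, 119, 119, 115, 118, 119, 117, 117, 88, 48, 44, 32, 35, 39, 57, 83, 95, 104, 85, 53, 56, 56, 53, 35, 35, 37]
388 [138, 143, 136, 128, 122, 119, 123, 118, 116, 120, 120, 107, 58, 38, 41, 46, 40, 44, 62, 96, 114, 110, 87, 78, 66, 57, 44, 25, 33, 21, 38, 36]
391 [140, 136, 140, 138, 141, 144, 137, 129, 128, 112, 79, 45, 39, 34, 38, 48, 59, 89, 102, 111, 110, 92, 74, 58, 36, 22, 33, 23, 37, 36, 17, 32]
394 [138, 139, 139, 140, 140, 136, 141, 140, 110, 54, 43, 37, 36, 46, 48, 74, 101, 110, 109, 96, 79, 70, 52
[... 170 characters left out ...]
27, 13, 35]
400 [138, 139, 144, 138, 131, 77, 45, 39, 50, 50, 55, 81, 108, 134, 129, 107, 83, 53, 45, 54, 75, 80, 78, 76, 78, 75, 82, 78, 72, 52, 27, 24]
403 [140, 141, 130, 87, 47, 38, 43, 44, 48, 90, 126, 129, 115, 67, 40, 42, 47, 36, 37, 29, 49, 75, 83, 85, 85, 88, 90, 88, 85, 79, 73, 50]
406 [139, 108, 61, 74, 57, 24, 20, 69, 102, 111, 112, 89, 74, 72, 66, 67, 66, 68, 73, 65, 70, 69, 71, 66, 64, 46, 46, 42, 48, 83, 104, 70]
409 [54, 46, 50, 78, 102, 77, 71, 69, 88, 103, 105, 93, 68, 74, 96, 78, 79, 79, 79, 84, 75, 60, 40, 44, 39, 38, 24, 37, 26, 46, 37, 45]
411 [63, 55, 47, 58, 53, 51, 57, 63, 29, 29, 23, 32, 30, 53, 80, 81, 83, 76, 76, 77, 77, 78, 64, 41, 39, 34, 33, 28, 31, 34, 43, 28]
```

The barrel's centre line in the scene view matches the z = 58 mm axis to within 0.3 px between the clips. Its upper edge also fits at the front (row 155 at column 406), so the sensor is level and fully down. Handing in.

```bash
python3 -c "
from workcell import ticket
print(ticket.job_done())"
```

```text
the job is handed in; nothing more can be done
None
```

The job is handed in: the sensor is snapped into both clips, sits level and fully down, and was pressed against the stop pads with about 6–7 N before release; the pictures show its face at the pads but are too coarse to prove the contact.

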